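# Sorting fired clay pieces by shape

## Task

Put the mixed fired-clay pieces away by shape: slide the round drum fully into the bay whose ledge carries the drums, and the square block fully into the bay whose ledge carries the square blocks, keeping both flat on the bench. Also set (do not drop) the single loose tile squarely on top of the pile of three tiles, so that all four make one neat pile, edges flush. Leave the jar, cone, cup, brush, spatula and rolling pin where they are.

Things in the scene. Friction and masses are not known exactly. Their poses are not given: they have to be found in the camera images.
- drum: loose solid round drum of fired clay standing on its flat end: 80 mm across, 50 mm tall, about 0.45 kg; slides on the bench when pushed low. Origin: centre of its underside, z up
- block: loose solid square block of fired clay: 80 by 80 mm, 50 mm tall, about 0.55 kg; slides on the bench when pushed low, its edges along its x and y. Origin: centre of its underside, z up
- bay_left: fixed three-sided bay on the left (+ y). Origin: middle of its open mouth, at bench level; +y leads into it; the mouth is 300 mm wide along x. No floor or sill: things slide straight in on the bench. Battens 12 mm thick, 30 mm tall close the ends (x = -150, +150 mm); 120 mm in stands a ledge 40 mm high, 100 mm deep, carrying stock
- bay_right: fixed three-sided bay on the right (- y). Origin: middle of its open mouth, at bench level; +y leads into it (towards world -y); the mouth is 300 mm wide along x. No floor or sill: things slide straight in on the bench. Battens 12 mm thick, 30 mm tall close the ends (x = -150, +150 mm); 120 mm in stands a ledge 40 mm high, 100 mm deep, carrying stock
- drum_stock: two fixed drums like the loose one, side by side on the ledge of one bay (left or right: it changes); they tell which bay is for drums. Origin: midway between them, at ledge height
- block_stock: two fixed square blocks like the loose one, side by side on the ledge of the other bay; they tell which bay is for blocks. Origin: midway between them, at ledge height
- tile: the single loose fired-clay tile lying flat on the bench, 120 mm long (along its x), 60 mm wide (along its y), 14 mm thick, about 0.19 kg. Origin: centre of its underside. It can be gripped across its 60 mm width
- pile_low: lowest tile of the pile of three, lying flat on the bench, same size and axes as the tile
- pile_mid: middle tile of the pile of three, same size and axes, squarely on the lowest. Origin: centre of its underside
- pile_top: top tile of the pile of three, same size and axes; its top is 42 mm above the bench. Origin: centre of its underside
- jar: small white lidded jar, 40 mm across, 65 mm tall, between the two tile places; loose, to be left alone. Origin: centre of its underside
- spire: small cone-shaped piece of fired clay, 60 mm across, 60 mm tall, at the far left; loose, to be left alone. Origin: centre of its underside
- spatula: wooden spatula 140 mm long lying near the robot; loose, to be left alone. Origin: centre of its underside
- brush: brush 140 mm long lying near the robot; loose, to be left alone. Origin: centre of its underside
- cup: white cup 72 mm across, 80 mm tall, far left; loose, to be left alone. Origin: centre of its underside
- rolling_pin: wooden rolling pin 300 mm long, 54 mm thick, far right; loose, to be left alone. Origin: centre of its underside

How it is judged:
By the outcome, as a careful person would: the job done as asked, in the order asked, and still so for the second after the job is handed in, with the robot touching nothing.
It also fails if it takes over 64 s, if anything falls off the work surface, if the arm or the gripper's body presses on something with over 40 N, if the wrist force passes 120 N, or if a joint passes its speed limit or range.

## Robot

A 6-joint arm with a two-finger parallel gripper is mounted at the origin on the work surface. World frame = base frame: x ahead of the robot, y to its left, z up, the work surface at z = 0. Lengths are in m, angles in rad, forces in N, time in s.
With the tool pointing down it reaches from about 0.4 to 0.925 m from the base axis. Payload 12.5 kg.
Tool frame: the origin (TCP) lies at the very end of the fingers, on their centre line; the grasp point (between the pads) lies 19 mm behind it; z points along the fingers, y is the line along which they close (so a half turn about z gives the same grasp; the last joint's range is limited). The gripper opens to 95 mm and grips with 3 to 60 N. Pads are 20 mm wide; open, the fingers measure 119 mm over their backs; the gripper's body (75 mm by 180 mm) begins 59 mm behind the grasp point.
Start: joints at [1.126, 0.491, 1.559, -0, 1.092, -0.106], TCP at [0.208, 0.589, 0.18] pointing down, gripper open.
Joint ranges: [-3.1, 3.1], [-0.84, 2.19], [0.05, 2.79], [-1.13, 4.28], [0.06, 2.93], [-2.69, 2.69]. Speed limits (rad/s): [2.22, 2.22, 2.79, 3.14, 3.14, 3.14].

## Interface

Orientations are given as a unit quaternion [x, y, z, w].
In Python, from rig import arm, viewer, finish_job gives the robot as it stands.
- The arm moves only by the shell command python3 -m crank 'ROWS'. ROWS is JSON, a list that holds one entry, the list of rows, each a list of 5 numbers: the finger opening in cm, from 0 to 9.51, then the shift along the tool's x, y, z in cm, then the turn about the tool's z in degrees. In form: [[[jaw, x, y, z, roll], ...]]. A call has 1 to 5 rows; each row is the pose to reach, as a shift and turn from the pose commanded when the call began, along the tool's axes at that moment; what a row does not reach only later rows make up. A row lasts 1/10 s, in which the tool goes at most 50 mm and 8.59 degrees, less where a joint would pass 70% of its speed; a pose out of reach is approached as far as the arm can. A call with a gripper value outside its range is refused whole. The fingers move at their own pace and stop on an object; the grip force is fixed at half the most. Time passes only in rows, so rows that repeat a pose let the fingers close. It gives the time, the measured TCP pose, the force, the opening and the grip force at its end, in the units of the state.
- arm.observe(): the state, without advancing time (a new reading comes with each control period).
- viewer.grab_frame(name): name is "scene" or "top" or "wrist"; returns a dict with "image" (480x640x3 uint8, red, green, blue), "depth" (480x640 float32, m along the optical axis (not along the pixel's ray), 0 where there is no reading), "camera_matrix" (3x3 intrinsics, pixels), "view" (4x4, takes a point from world to camera coordinates). Camera axes: x right, y down, z forward; pixel columns grow to the right and rows downward; lengths in m; the calibration is good to about 2 mm. A picture is of the moment at which its call begins.
- finish_job(): hands the job in; it is judged then, once.
The state is a dict: "clock": time; "qpos": joint angles; "joint_vel": joint speeds; "joint_efforts": joint torques, N m; "eef_pos": TCP position; "tcp_rot": TCP orientation; "force": force on the tool from outside, world axes, zero at the start; "ft_torque": the same for the moment, N m; "width": opening from 0.0 (shut) to 1.0 (fully open); "grip_force": force on a finger pad.
Only numpy, scipy, OpenCV 4.12 (cv2) and the standard library are available. Lean on these libraries where they do the work, as an engineer would, in place of code of your own. Each camera call takes 0.05 s, during which the arm holds its last target. There are 200 camera calls.

## Working session

There is one attempt and no reset: what is moved stays moved. The work goes in short steps, Python scripts to look and compute and a shell command to move; the robot and the scene stay as the last step left them, time stands still between calls to the robot, and variables do not carry over. Pictures are saved under pics/ and viewed, at most 10 in all, crops included, and the job is handed in when it is done.

```bash
mkdir -p pics; ls
python3 - <<'E'
from rig import arm, viewer
import cv2,numpy as np
print(arm.observe())
for n in ["top","scene"]:
    f=viewer.grab_frame(n); cv2.imwrite(f"pics/{n}0.png",f["image"][:,:,::-1]); np.savez(f"pics/{n}0.npz",**f)
    print(n,f["camera_matrix"].tolist(),np.round(f["view"],4).tolist())
E
```

```text
pics
{'clock': 0.0, 'qpos': array([ 1.12639421e+00,  4.91554608e-01,  1.55944398e+00,  1.47229290e-05,
        1.09169722e+00, -1.05597551e-01]), 'joint_vel': array([-0.00013915, -0.00065211, -0.00135349,  0.00097674,  0.00080557,
        0.00140102]), 'joint_efforts': array([-3.47251525e-04, -6.12629128e+01, -2.58192337e+01,  6.91622542e-02,
        4.82313358e-02, -9.54843654e-05]), 'eef_pos': array([0.20757777, 0.58922683, 0.17906673]), 'tcp_rot': array([ 1.68596542e-01,  9.85684991e-01, -5.29081556e-04, -1.56065276e-04]), 'force': array([ 0.12712727,  0.55095715, -0.04421353]), 'ft_torque': array([-0.00454105,  0.03755591,  0.00264491]), 'grip_force': 0.0, 'width': 1.0015145293052365}
top [[548.7640473234502, 0.0, 310.8450545368285], [0.0, 548.7640473234502, 238.56821343400537], [0.0, 0.0, 1.0]] [[-0.0261, -0.9996, -0.0051, 0.0139], [-0.9885, 0.0265, -0.1486, 0.5511], [0.1486, 0.0012, -0.9889, 1.0109], [0.0, 0.0, 0.0, 1.0]]
scene [[444.7385124647768, 0.0, 324.3429781957758], [0.0, 444.7385124647768, 235.99922641396816], [0.0, 0.0, 1.0]] [[0.1368, 0.9904, -0.0218, -0.0792], [0.5691, -0.0966, -0.8166, -0.2883], [-0.8108, 0.0993, -0.5768, 1.5705], [0.0, 0.0, 0.0, 1.0]]
```

View pics/top0.png

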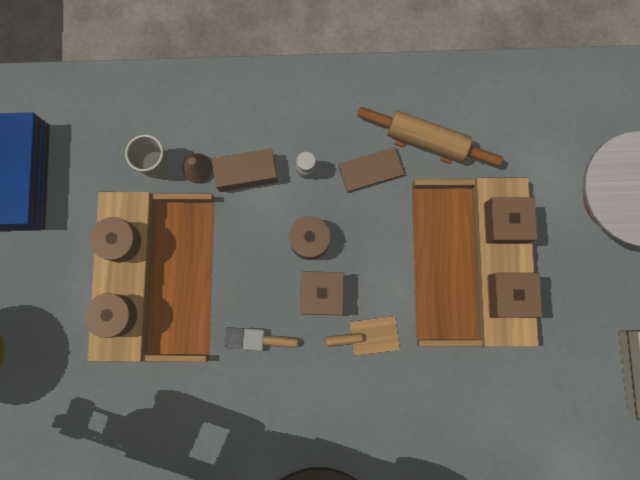

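View pics/scene0.png

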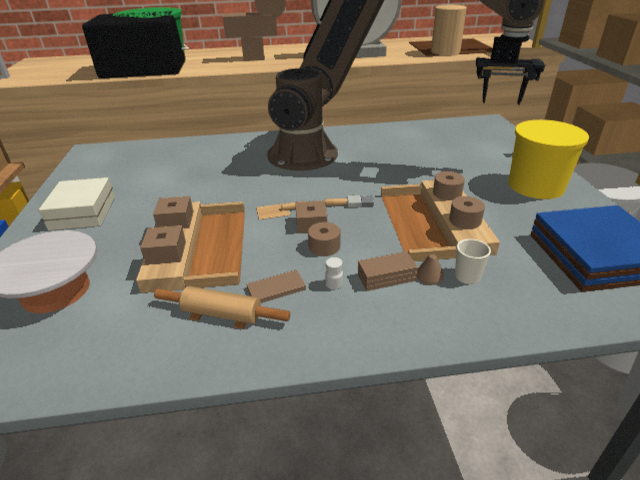

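The top view shows the drum stock in the left bay (image left, about 110,275) and the block stock in the right bay (515,255). The loose drum is at (309,237), the block at (322,293), the pile at (245,170), the jar at (306,163), the loose tile at (372,170) and the spire at (197,167).

```bash
cat > h.py <<'E'
import numpy as np,cv2
def cloud(f):
    K=f["camera_matrix"];V=f["view"];d=f["depth"];v,u=np.mgrid[:480,:640]
    c=np.stack([(u-K[0,2])/K[0,0]*d,(v-K[1,2])/K[1,1]*d,d],-1)
    P=(c-V[:3,3])@V[:3,:3]; P[d==0]=np.nan
    return P
def rect(P,box,zlo,zhi):
    u0,v0,u1,v1=box; p=P[v0:v1,u0:u1].reshape(-1,3); p=p[np.isfinite(p[:,2])]
    m=p[(p[:,2]>zlo)&(p[:,2]<zhi)]
    xy=m[:,:2].astype(np.float32)*1000
    r=cv2.minAreaRect(xy); return len(m),np.round(np.median(m[:,2])*1000,1),np.round(r[0],1),np.round(r[1],1),round(r[2],1)
E
python3 - <<'E'
from h import *
P=cloud(np.load("pics/top0.npz"))
for n,b,l,h in [("bench",(230,225,270,300),-.05,.05),("drum",(280,210,340,262),.042,.06),("block",(290,265,350,320),.042,.06),("pile",(205,145,285,195),.034,.05),("tile",(335,145,412,195),.008,.022),("jar",(292,148,322,182),.02,.08),
 ("spire",(180,150,214,186),.02,.08),("brush",(220,320,303,355),.006,.05),("spat",(320,312,405,358),.004,.05),
 ("ledgeL",(85,185,155,365),.034,.045),("ledgeR",(473,175,545,350),.034,.045),("batL1",(150,188,216,206),.022,.034),("batL2",(143,350,212,364),.022,.034),("batR1",(410,176,478,192),.022,.034),("batR2",(412,335,484,350),.022,.034),("pin",(350,100,510,172),.02,.08)]:
    print(n,*rect(P,b,l,h))
E
```

```text
bench 2984 0.2 [514.8 122.4] [ 78.9 149.4] 89.5
drum 1357 50.0 [554.4   3.6] [78.7 78.3] 45.4
block 1811 49.9 [447.1 -17.8] [79.9 80. ] 86.9
pile 1870 42.1 [695.7 127.7] [ 63.2 120.5] 7.1
tile 1761 13.9 [ 694.1 -123.7] [ 61.5 120.2] 15.4
jar 411 63.8 [698.1   6. ] [37.3 38.1] 39.2
spire 541 38.9 [705.8 218.5] [50.7 64. ] 2.3
brush 1196 18.3 [366.1  95.8] [ 46.7 150. ] 0.2
spat 845 7.8 [366.6 -94.3] [162.7  85.1] 88.5
ledgeL 5525 40.2 [492.  359.8] [118.8 323.6] 88.7
ledgeR 4799 39.6 [ 500.3 -371.9] [105.1 323.7] 89.4
batL1 411 29.7 [644.6 253.8] [ 24.3 121.4] 4.4
batL2 439 29.7 [333.  263.2] [121.5  19.9] 84.1
batR1 435 29.3 [ 656.2 -266.6] [122.2  25.6] 84.4
batR2 459 29.3 [ 347.3 -259. ] [ 20.1 121.9] 3.0
pin 3016 45.7 [ 746.5 -238.6] [294.6  91.9] 79.2
```

Every size matches what was given. I'll grip the drum with the fingers closing along x, offset 4 mm away from the block, and start by travelling there.

```bash
cat > to.py <<'E'
import sys
from rig import arm
import numpy as np
from scipy.spatial.transform import Rotation as R
def to(x,y,z,yaw):  # yaw (deg) of tool y axis in world
    s=arm.observe(); r=R.from_quat(s["tcp_rot"]).as_matrix(); d=r.T@(np.array([x,y,z])-s["eef_pos"])*100
    a=np.degrees(np.arctan2(r[1,1],r[0,1])); roll=(a-yaw+90)%180-90
    print("t",round(s["clock"],2),"pos",s["eef_pos"].round(4),"yaw",a.round(2),"tilt",(r[:2,2]*1000).round(1),"F",s["force"].round(1),"w",round(s["width"]*9.5,2),"gf",round(s["grip_force"],1),"| shift",d.round(2),"roll",roll.round(1))
if __name__=="__main__": to(*map(float,sys.argv[1:]))
E
python3 -m crank '[[[9.5,-18.4,-15.3,0,40],[9.5,-18.4,-15.3,0,40],[9.5,-18.4,-15.3,0,40],[9.5,-18.4,-15.3,0,40],[9.5,-18.4,-15.3,0,40]]]'
python3 to.py 0.558 0.004 0.12 0
```

```text
clock: 0.6
eef_pos: [0.3311, 0.3818, 0.1795]
tcp_rot: [0.498, 0.867, -0.0, -0.0]
force: [1.0, 0.8, -0.1]
width: 0.999
grip_force: 0.0
t 0.6 pos [0.3311 0.3818 0.1795] yaw 30.23 tilt [-0.2 -0.3] F [ 1.   0.8 -0.1] w 9.49 gf 0.0 | shift [-44.06   0.59   5.96] roll 30.2
```

```bash
python3 -m crank '[[[9.5,-24,0.3,0,30.2],[9.5,-24,0.3,0,30.2],[9.5,-24,0.3,0,30.2],[9.5,-24,0.3,0,30.2],[9.5,-24,0.3,0,30.2]]]' >/dev/null
python3 to.py 0.558 0.004 0.12 0
```

```text
t 1.1 pos [0.456  0.1766 0.1796] yaw 0.17 tilt [ 0. -0.] F [ 0.8  0.4 -0. ] w 9.49 gf 0.0 | shift [-17.29  10.15   5.96] roll 0.2
```

```bash
python3 -m crank '[[[9.5,-17.3,10.15,6,0.2],[9.5,-17.3,10.15,6,0.2],[9.5,-17.3,10.15,6,0.2],[9.5,-17.3,10.15,6,0.2],[9.5,-17.3,10.15,6,0.2]]]' >/dev/null
python3 to.py 0.558 0.004 0.01 0
python3 - <<'E'
from h import *
from rig import viewer
f=viewer.grab_frame("wrist"); cv2.imwrite("pics/w1.png",f["image"][:,:,::-1])
P=cloud(f); m=(P[...,2]>.044)&(P[...,2]<.056)
n,l,s,c=cv2.connectedComponentsWithStats(m.astype(np.uint8))
for i in range(1,n):
    if s[i,4]>400:
        p=P[l==i]; print(s[i],p[:,2].mean().round(4),[np.round(q,1) for q in cv2.minAreaRect((p[:,:2]*1000).astype(np.float32))], p.min(0).round(4),p.max(0).round(4))
E
```

```text
t 1.6 pos [0.559  0.0029 0.1177] yaw -0.01 tilt [-1.6 -0.1] F [-0.1  0.6  0.1] w 9.48 gf 0.0 | shift [ 0.12 -0.08 10.77] roll -0.0
[ 263  187  109  106 8960] 0.0512 [array([552.4,   2.7]), array([79. , 78.7]), np.float64(32.4)] [ 0.5126 -0.037   0.044 ] [0.5918 0.0422 0.054 ]
[ 115  213  115  107 9732] 0.051 [array([444.6, -18. ]), array([80.2, 80.7]), np.float64(86.8)] [ 0.403  -0.0592  0.044 ] [0.4868 0.0239 0.054 ]
```

View pics/w1.png

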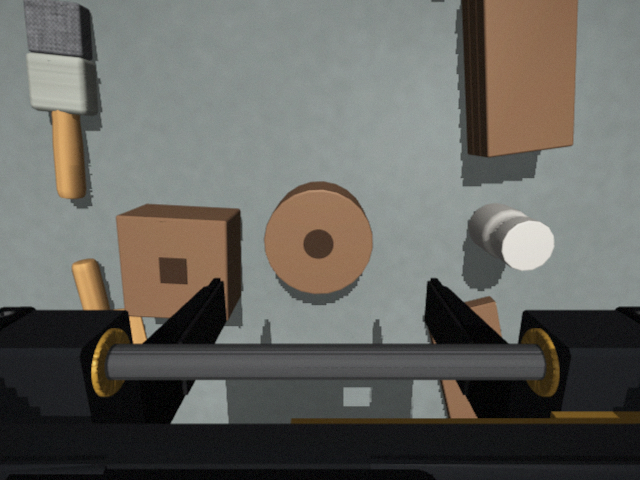

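The wrist view puts the drum's top centre at pixel (318,243) with the block to its left at (180,262). The gap between them is about 25 mm, and the finger fits. Descending.

```bash
python3 -m crank '[[[9.5,0.05,-0.2,3,0],[9.5,0.05,-0.2,6,0],[9.5,0.05,-0.2,6,0],[9.5,0.05,-0.2,6,0],[9.5,0.05,-0.2,6,0]]]' >/dev/null
python3 to.py 0.557 0.0035 0.01 0
python3 -m crank '[[[9.5,0,0,2.5,0],[9.5,0,0,4.7,0],[9.5,0,0,4.7,0],[9.5,0,0,4.7,0]]]' >/dev/null
python3 to.py 0.52 0.262 0.01 0
```

```text
t 2.15 pos [0.5564 0.0077 0.0612] yaw 0.23 tilt [ 2.1 -0.1] F [-0.3  0.5  0.3] w 9.47 gf 0.0 | shift [-0.42  0.05  5.12] roll 0.2
t 2.55 pos [0.5563 0.0073 0.0138] yaw 0.2 tilt [1. 0.] F [ 0.3  0.5 -0.5] w 9.45 gf 0.0 | shift [25.48 -3.54  0.38] roll 0.2
```

```bash
python3 -m crank '[[[9.5,-0.4,0,0.3,-0.2],[9.5,-0.4,0,0.3,-0.2],[7.5,-0.4,-0.2,0.3,-0.2],[7.5,-0.4,-0.2,0.3,-0.2],[7.5,-0.4,-0.2,0.3,-0.2]]]' >/dev/null
python3 -m crank '[[[7.5,0,0,0,0],[7.5,0,0,0,0],[7.5,0,0,0,0]]]' >/dev/null
python3 to.py 0.52 0.264 0.011 0
```

```text
t 3.35 pos [0.5538 0.0031 0.0099] yaw 0.39 tilt [0.2 0. ] F [-2.7 -0.5  5.2] w 7.9 gf 30.0 | shift [26.11 -3.2  -0.11] roll 0.4
```

```bash
python3 -m crank '[[[7.5,1.5,-0.4,0,0],[7.5,4,-0.8,0,0],[7.5,6.5,-1.2,0,0],[7.5,9,-1.6,0,0],[7.5,11.5,-1.9,0,0]]]' >/dev/null
python3 to.py 0.52 0.264 0.011 0
python3 -m crank '[[[7.5,2.5,-0.3,0,0],[7.5,5,-0.6,0,0],[7.5,7.5,-0.9,0,0],[7.5,10,-1.2,0,0],[7.5,12.5,-1.4,0,0]]]' >/dev/null
python3 to.py 0.52 0.264 0.011 0
```

```text
t 3.85 pos [0.5344 0.1185 0.0099] yaw 0.39 tilt [ 1.2 -0.4] F [ 0.9 -0.4 -2.6] w 7.92 gf 30.0 | shift [14.56 -1.34 -0.12] roll 0.4
t 4.35 pos [0.5193 0.2435 0.0099] yaw 0.41 tilt [ 0.6 -0.5] F [ 0.9 -1.8  6.7] w 7.87 gf 30.0 | shift [ 2.05  0.09 -0.11] roll 0.4
```

```bash
python3 -m crank '[[[7.5,1,0,0,0],[7.5,2,0,0,0],[7.5,2,0,0,0],[9.5,2,0,0,0],[9.5,2,0,0,0]]]' >/dev/null
python3 to.py 0.52 0.264 0.011 0
python3 -m crank '[[[9.5,0,0,0,0],[9.5,0,0,0,0],[9.5,0,0,-4,0],[9.5,0,0,-9,0],[9.5,0,0,-11,0]]]' >/dev/null
python3 to.py 0.451 0.10 0.13 -3
python3 - <<'E'
from h import *
from rig import viewer
f=viewer.grab_frame("top"); cv2.imwrite("pics/t2.png",f["image"][:,:,::-1])
P=cloud(f); print(rect(P,(290,265,350,320),.042,.06))
f=viewer.grab_frame("wrist"); cv2.imwrite("pics/w2.png",f["image"][:,:,::-1])
P=cloud(f); m=(P[...,2]>.044)&(P[...,2]<.056)
n,l,s,c=cv2.connectedComponentsWithStats(m.astype(np.uint8))
for i in range(1,n):
    if s[i,4]>400:
        p=P[l==i]; print(s[i],p[:,2].mean().round(4),[np.round(q,1) for q in cv2.minAreaRect((p[:,:2]*1000).astype(np.float32))])
E
```

```text
t 4.85 pos [0.5189 0.2626 0.0094] yaw 0.38 tilt [-0.3 -0.1] F [-0.7  0.5  0. ] w 9.01 gf 0.0 | shift [ 0.14  0.11 -0.16] roll 0.4
t 5.35 pos [0.5203 0.2632 0.1235] yaw 0.38 tilt [4.2 1.6] F [-0.1 -0.6  0.4] w 9.48 gf 0.0 | shift [-16.27  -7.03  -0.71] roll 3.4
(1814, np.float64(49.9), array([447. , -17.7]), array([79.7, 80. ]), 86.7)
[185  39  44 108 419] 0.0503 [array([441.9, 362.7]), array([71. , 22.3]), np.float64(76.1)]
[548 130  54  89 670] 0.0501 [array([695.8, 313.9]), array([63.3, 24.8]), np.float64(81.7)]
[ 588  136   52   83 1098] 0.0495 [array([733.2, 308.6]), array([58.7, 28.3]), np.float64(81.8)]
[ 269  186  106  104 8548] 0.0512 [array([517.7, 263.4]), array([79.1, 78.6]), np.float64(48.8)]
[537 267  41  37 723] 0.0497 [array([699.6, 228.2]), array([31.5, 21.2]), np.float64(55.8)]
```

View pics/w2.png

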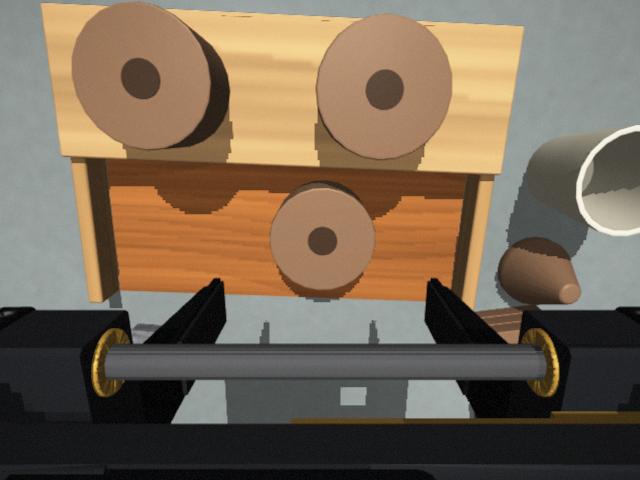

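The drum is at pixel (322,240), flat and fully inside the left bay, spanning y 0.223 to 0.303 m. Next is the block.

```bash
python3 -m crank '[[[9.5,-20,-5,0,3.5],[9.5,-20,-5,0,3.5],[9.5,-20,-5,0,3.5],[9.5,-20,-5,0,3.5],[9.5,-20,-5,0,3.5]]]' >/dev/null
python3 to.py 0.449 -0.018 0.08 -3.3
```

```text
t 5.95 pos [0.4685 0.0589 0.1186] yaw -3.33 tilt [-2.6 -0.3] F [ 0.5 -0.6 -0.8] w 9.47 gf 0.0 | shift [-7.79 -1.49  3.87] roll -0.0
```

```bash
python3 -m crank '[[[9.5,-4,-0.8,2,0],[9.5,-7.8,-1.5,3.9,0],[9.5,-7.8,-1.5,3.9,0],[9.5,-7.8,-1.5,3.9,0],[9.5,-7.8,-1.5,3.9,0]]]' >/dev/null
python3 -m crank '[[[9.5,0,0,0,0],[9.5,0,0,0,0]]]' >/dev/null
python3 to.py 0.449 -0.018 0.01 -3.3
```

```text
t 6.65 pos [ 0.4515 -0.0137  0.0809] yaw -3.03 tilt [0.6 0. ] F [-0.5  0.6  0.1] w 9.47 gf 0.0 | shift [-0.45 -0.23  7.09] roll 0.3
```

```bash
python3 -m crank '[[[9.5,-0.4,-0.2,1,0.3],[9.5,-0.4,-0.2,3.5,0.3],[9.5,-0.4,-0.2,6,0.3],[9.5,-0.4,-0.2,7.1,0.3],[9.5,-0.4,-0.2,7.1,0.3]]]' >/dev/null
python3 to.py 0.449 -0.018 0.01 -3.3
python3 -m crank '[[[9.5,0,0,0,0],[7.5,0,-0.2,0,0],[7.5,0,-0.2,0,0],[7.5,0,-0.2,0,0],[7.5,0,-0.2,0,0]]]' >/dev/null
python3 -m crank '[[[7.5,0,0,0,0],[7.5,0,0,0,0]]]' >/dev/null
python3 to.py 0.497 -0.018 0.01 -3.3
```

```text
t 7.15 pos [ 0.4481 -0.0182  0.0083] yaw -3.41 tilt [-2.8  0.6] F [-0.5 -0.6  0.4] w 9.47 gf 0.0 | shift [ 0.03  0.09 -0.17] roll -0.1
t 7.85 pos [ 0.4468 -0.0182  0.0102] yaw -3.41 tilt [0.2 0.1] F [-2.9  0.8  7.3] w 7.96 gf 30.0 | shift [0.32 5.01 0.02] roll -0.1
```

```bash
python3 -m crank '[[[7.5,0.1,1.5,0,0],[7.5,0.2,3.5,0,0],[7.5,0.3,5,0,0],[7.5,-0.7,5.1,0,0],[7.5,-2.7,5.2,0,0]]]' >/dev/null
python3 to.py 0.497 -0.265 0.01 -1.5
python3 -m crank '[[[7.5,-2,0.1,0,-1],[7.5,-4.5,0.3,0,-2],[7.5,-7,0.4,0,-2],[7.5,-9.5,0.6,0,-2],[7.5,-12,0.7,0,-2]]]' >/dev/null
python3 to.py 0.497 -0.265 0.01 -1.5
```

```text
t 8.35 pos [ 0.4979 -0.0473  0.0102] yaw -3.36 tilt [1.  0.7] F [1.6 6.5 6. ] w 7.94 gf 30.0 | shift [-2.174e+01  1.190e+00  1.000e-02] roll -1.9
t 8.85 pos [ 0.4972 -0.1688  0.0102] yaw -1.44 tilt [0.4 0.8] F [0.7 6.  6.1] w 7.91 gf 30.0 | shift [-9.61  0.23  0.01] roll 0.1
```

```bash
python3 -m crank '[[[7.5,-2.5,0.1,0,0],[7.5,-5,0.1,0,0],[7.5,-7.5,0.2,0,0],[7.5,-9.6,0.2,0,0],[7.5,-9.6,0.2,0,0]]]' >/dev/null
python3 to.py 0.497 -0.265 0.01 -1.5
python3 -m crank '[[[9.5,0,0,0,0],[9.5,0,0,0,0],[9.5,0,0,0,0],[9.5,0,0,-3,0],[9.5,0,0,-7,0]]]' >/dev/null
python3 -m crank '[[[9.5,0,0,-4,0],[9.5,0,0,-4,0]]]' >/dev/null
python3 to.py 0.694 -0.124 0.12 15.4
python3 - <<'E'
from h import *
from rig import viewer
f=viewer.grab_frame("wrist"); cv2.imwrite("pics/w3.png",f["image"][:,:,::-1])
P=cloud(f); m=(P[...,2]>.044)&(P[...,2]<.056)
n,l,s,c=cv2.connectedComponentsWithStats(m.astype(np.uint8))
for i in range(1,n):
    if s[i,4]>2000:
        p=P[l==i]; print(s[i],p[:,2].mean().round(4),[np.round(q,1) for q in cv2.minAreaRect((p[:,:2]*1000).astype(np.float32))])
E
```

```text
t 9.35 pos [ 0.4972 -0.2671  0.0103] yaw -1.49 tilt [ 1.8 -1.9] F [-1.1 -5.6  4.9] w 7.87 gf 30.0 | shift [ 0.21 -0.02  0.03] roll 0.0
t 10.05 pos [ 0.4987 -0.2651  0.1243] yaw -1.36 tilt [ 6.3 -4.2] F [ 0.6 -0.7 -0.2] w 9.45 gf 0.0 | shift [14.58 19.19  0.49] roll -16.8
[  267   187   110   105 11016] 0.0512 [array([ 495.9, -267.1]), array([80.4, 80.2]), np.float64(88.7)]
[ 584  189   56  111 3222] 0.0507 [array([ 733.3, -278.3]), array([79.9, 41. ]), np.float64(68.7)]
```

View pics/w3.png

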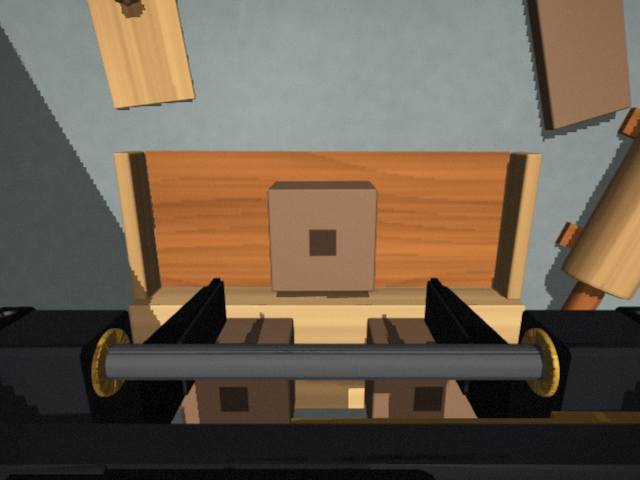

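The block is at pixel (322,242), fully inside the right bay and aligned with it. Now the tile.

```bash
python3 -m crank '[[[9.5,14.6,19.2,0,-16.8],[9.5,14.6,19.2,0,-16.8],[9.5,14.6,19.2,0,-16.8],[9.5,14.6,19.2,0,-16.8],[9.5,14.6,19.2,0,-16.8]]]' >/dev/null
python3 -m crank '[[[9.5,0,0,0,0],[9.5,0,0,0,0],[9.5,0,0,0,0]]]' >/dev/null
python3 to.py 0.694 -0.124 0.12 15.4
cat > wm.py <<'E'
from h import *
from rig import viewer
import sys
lo,hi=map(float,sys.argv[2:4])
f=viewer.grab_frame(sys.argv[1]); 
if len(sys.argv)>4: cv2.imwrite("pics/%s.png"%sys.argv[4],f["image"][:,:,::-1])
P=cloud(f); m=(P[...,2]>lo)&(P[...,2]<hi)
n,l,s,c=cv2.connectedComponentsWithStats(m.astype(np.uint8))
for i in range(1,n):
    if s[i,4]>1000:
        p=P[l==i]; print(s[i],np.median(p[:,2]).round(4),[np.round(q,1) for q in cv2.minAreaRect((p[:,:2]*1000).astype(np.float32))])
E
python3 wm.py wrist .009 .02 w4; python3 wm.py top .034 .05; python3 wm.py top .009 .02
```

```text
t 10.9 pos [ 0.6912 -0.1235  0.1185] yaw 15.37 tilt [-2.   0.5] F [ 0.  -0.3  0. ] w 9.49 gf 0.0 | shift [-0.12  0.26 -0.15] roll -0.0
[  288   158    77   142 10314] 0.0152 [array([ 691.4, -125.2]), array([ 60.2, 119.7]), np.float64(15.3)]
[ 212  149   64   40 1877] 0.0421 [array([695.8, 127.8]), array([ 62.2, 120. ]), np.float64(8.1)]
[ 476  178   62  169 4910] 0.0397 [array([ 500.3, -371.8]), array([102.1, 322.6]), np.float64(88.6)]
[  96  192   55   35 1523] 0.0402 [array([619.5, 363. ]), array([101.8,  68.5]), np.float64(88.4)]
```

View pics/w4.png

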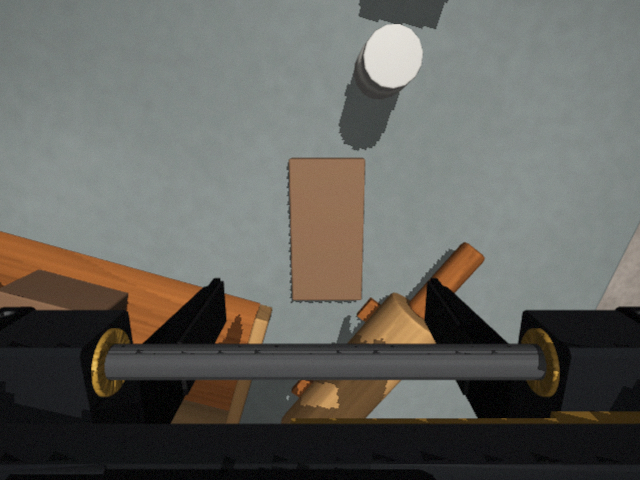

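The tile is at pixel (327,229), square to the fingers. The jar is at (392,57) and the pin's handle at (470,255), and both clear the fingers. Descending.

```bash
python3 -m crank '[[[9.5,0,0.1,3,0],[9.5,-0.1,0.1,7,0],[9.5,-0.1,0.1,7.5,0],[9.5,-0.1,0.1,7.5,0],[9.5,-0.1,0.1,7.5,0]]]' >/dev/null
python3 to.py 0.6925 -0.1247 0.004 15.4
python3 -m crank '[[[9.5,0,0,0,0]]]' >/dev/null
python3 to.py 0.6925 -0.1247 0.004 15.4
```

```text
t 11.55 pos [ 0.6943 -0.1245  0.0465] yaw 15.37 tilt [ 2.2 -0.5] F [-0.6 -0.   0.3] w 9.49 gf 0.0 | shift [ 0.03 -0.19  4.25] roll -0.0
t 11.65 pos [ 0.6944 -0.1243  0.0467] yaw 15.38 tilt [ 2.7 -0.6] F [-0.6 -0.5  0.1] w 9.49 gf 0.0 | shift [ 0.01 -0.2   4.27] roll -0.0
```

```bash
python3 -m crank '[[[9.5,0,-0.1,2,0],[9.5,0,-0.1,3.8,0],[9.5,0,-0.1,4.2,0],[9.5,0,-0.1,4.2,0],[9.5,0,-0.1,4.2,0]]]' >/dev/null
python3 to.py 0.6925 -0.1247 0.004 15.4
python3 -m crank '[[[5.5,0,0,0,0],[5.5,0,0,0,0],[5.5,0,0,0,0],[5.5,0,0,0,0],[5.5,0,0,0,0]]]' >/dev/null
python3 to.py 0.6925 -0.1247 0.004 15.4
python3 -m crank '[[[5.5,0,0,0,0],[5.5,0,0,0,0],[5.5,0,0,0,0]]]' >/dev/null
python3 to.py 0.6925 -0.1247 0.004 15.4
```

```text
t 12.15 pos [ 0.6932 -0.1244  0.004 ] yaw 15.39 tilt [ 1.7 -0.4] F [ 0.5  0.  -0. ] w 9.52 gf 0.0 | shift [-0.01 -0.08 -0.  ] roll -0.0
t 12.65 pos [ 0.6926 -0.1243  0.0027] yaw 15.39 tilt [0.1 0. ] F [-0.   0.2  0.7] w 6.02 gf 0.0 | shift [-0.04 -0.02 -0.13] roll -0.0
t 12.95 pos [ 0.6925 -0.1242  0.0026] yaw 15.39 tilt [-0.1  0.2] F [-0.9 -0.5  0.3] w 5.53 gf 0.0 | shift [-0.05 -0.02 -0.14] roll -0.0
```

```bash
python3 -m crank '[[[4.5,0,0,0,0],[4.5,0,0,0,0],[4.5,0,0,0,0]]]' >/dev/null
python3 to.py 0.6925 -0.1247 0.004 15.4;python3 wm.py top .007 .02
python3 - <<'E'
from rig import viewer
import cv2
f=viewer.grab_frame("wrist")["image"]; g=viewer.grab_frame("scene")["image"][200:320,200:360]
g=cv2.resize(g,(640,480),interpolation=cv2.INTER_CUBIC)
cv2.imwrite("pics/w5.png",cv2.resize(cv2.hconcat([f,g]),(800,300))[:,:,::-1])
E
```

```text
t 13.25 pos [ 0.6926 -0.1242  0.0026] yaw 15.39 tilt [0.  0.1] F [ 0.4 -0.  -0.4] w 4.53 gf 0.0 | shift [-0.04 -0.02 -0.14] roll -0.0
```

View pics/w5.png

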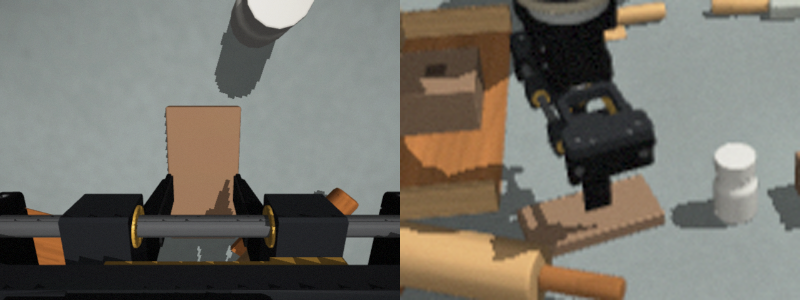

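The wrist view (left) and the scene crop (right) show the fingers inside the tile's outline, at about (597,208) in the crop. There is no grip force, so I'll check the real fingertip height from depth.

```bash
python3 to.py 0.6925 -0.1247 0.004 15.4
python3 - <<'E'
from h import *
from rig import viewer
for n in ["scene","top","wrist"]:
    f=viewer.grab_frame(n);P=cloud(f);dark=f["image"].max(-1)<60
    c=np.array([.6925,-.1245]);q=P[...,:2]-c
    a=np.radians(15.4); w=q@[np.cos(a),np.sin(a)]; L=q@[-np.sin(a),np.cos(a)]
    m=(np.abs(w)<.07)&(np.abs(L)<.02)&(P[...,2]>-.02)&(P[...,2]<.07)&dark
    print(n,m.sum())
    if m.sum():
        for z in np.arange(-.0,.07,.006):
            k=m&(P[...,2]>=z)&(P[...,2]<z+.006)
            if k.any(): print(round(z,3),k.sum(),"w",np.round([w[k].min()*1e3,w[k].max()*1e3]),"L",np.round([L[k].min()*1e3,L[k].max()*1e3]))
    t=(~dark)&(np.abs(w)<.05)&(np.abs(L)<.07)&(P[...,2]>.008)&(P[...,2]<.03)
    if t.any(): print("tile z",np.percentile(P[t][:,2],[5,50,95]).round(4),t.sum(), [np.round(v,1) for v in cv2.minAreaRect((P[t][:,:2]*1000).astype(np.float32))])
E
```

```text
t 13.4 pos [ 0.6926 -0.1242  0.0026] yaw 15.39 tilt [0.1 0.1] F [ 0.4  0.1 -0.5] w 4.51 gf 0.0 | shift [-0.04 -0.02 -0.14] roll -0.0
scene 101
0.036 9 w [24. 27.] L [-10.  10.]
0.042 18 w [25. 29.] L [-10.  11.]
0.048 17 w [28. 31.] L [-10.  10.]
0.054 23 w [25. 32.] L [-10.  10.]
0.06 20 w [27. 34.] L [-10.  11.]
0.066 14 w [29. 33.] L [-11.  10.]
tile z [0.0112 0.0145 0.0165] 941 [array([ 693.8, -124.2]), array([ 63.2, 120.5]), np.float64(14.8)]
top 0
wrist 1705
0.012 2 w [-27. -27.] L [-10.  -9.]
0.036 81 w [-27.  26.] L [-9. 13.]
0.042 238 w [-28.  26.] L [-10.  13.]
0.048 303 w [-29.  28.] L [-9. 13.]
0.054 367 w [-30.  29.] L [-10.  13.]
0.06 415 w [-31.  29.] L [-8. 13.]
0.066 299 w [-31.  30.] L [-5. 13.]
tile z [0.0141 0.0152 0.0162] 18934 [array([ 696.9, -128.8]), array([ 68.3, 130.5]), np.float64(16.3)]
```

```bash
cat > tip.py <<'E'
from h import *
from rig import viewer,arm
from scipy.spatial.transform import Rotation as R
s=arm.observe();r=R.from_quat(s["tcp_rot"]).as_matrix();c=s["eef_pos"]
for n in ["scene","wrist"]:
    f=viewer.grab_frame(n);P=cloud(f);dark=f["image"].max(-1)<70
    q=(P-c)@r
    m=(np.abs(q[...,1])<.07)&(np.abs(q[...,0])<.02)&(np.abs(q[...,2])<.07)&dark&(P[...,2]>.018)
    z=np.sort(P[m][:,2]); print(n,m.sum(),"lowest z",z[[0,5,15]].round(4) if len(z)>15 else z, "TCP z",c[2].round(4),"w",s["width"].round(3))
    k=m&(P[...,2]<z[0]+.02); print(" y range",q[k][:,1].min().round(4),q[k][:,1].max().round(4))
E
python3 tip.py
python3 -m crank '[[[9.5,0,0,0,0],[9.5,0,0,0,0],[9.5,0,0,0,0],[9.5,0,0,0,0],[9.5,0,0,0,0]]]' >/dev/null
python3 -m crank '[[[9.5,0,0,0,0],[9.5,0,0,0,0],[9.5,0,0,0,0],[9.5,0,0,0,0]]]' >/dev/null
python3 tip.py
```

```text
Traceback (most recent call last):
  File "tip.py", line 9, in <module>
    z=np.sort(P[m][:,2]); print(n,m.sum(),"lowest z",z[[0,5,15]].round(4) if len(z)>15 else z, "TCP z",c[2].round(4),"w",s["width"].round(3))
                                                                                                                         ^^^^^^^^^^^^^^^^
AttributeError: 'float' object has no attribute 'round'
Traceback (most recent call last):
  File "tip.py", line 9, in <module>
    z=np.sort(P[m][:,2]); print(n,m.sum(),"lowest z",z[[0,5,15]].round(4) if len(z)>15 else z, "TCP z",c[2].round(4),"w",s["width"].round(3))
                                                                                                                         ^^^^^^^^^^^^^^^^
AttributeError: 'float' object has no attribute 'round'
```

```bash
sed -i 's/s\["width"\].round(3)/round(s["width"],3)/' tip.py; python3 tip.py; python3 to.py 0.6925 -0.1247 0.004 15.4
```

```text
scene 116 lowest z [0.038  0.04   0.0432] TCP z 0.0026 w 0.999
 y range 0.0481 0.0567
wrist 3001 lowest z [0.038  0.0385 0.0391] TCP z 0.0026 w 0.999
 y range -0.0547 0.0532
t 14.65 pos [ 0.6925 -0.1242  0.0026] yaw 15.39 tilt [0.  0.1] F [ 0.3  0.3 -0.2] w 9.51 gf 0.0 | shift [-0.04 -0.02 -0.14] roll -0.0
```

Both cameras put the fingertips at z ≈ 0.036, about 34 mm above the reported TCP height. I'll trust the cameras and go down in guarded steps.

```bash
sed -i 's/>.018)/>.001)/' tip.py
python3 -m crank '[[[9.5,0,0,0.7,0],[9.5,0,0,1.4,0],[9.5,0,0,2,0],[9.5,0,0,2,0],[9.5,0,0,2,0]]]' | grep -E "eef|force"
python3 tip.py; python3 to.py 0.6925 -0.1247 -0.03 15.4
python3 - <<'E'
from rig import viewer
import cv2
g=viewer.grab_frame("scene")["image"][200:320,200:360]
cv2.imwrite("pics/s6.png",cv2.resize(g,(640,480),interpolation=cv2.INTER_CUBIC)[:,:,::-1])
E
```

```text
eef_pos: [0.6924, -0.1242, -0.0178]
force: [0.1, -0.5, 0.2]
grip_force: 0.0
scene 113 lowest z [0.0187 0.0195 0.0227] TCP z -0.0178 w 1.0
 y range 0.0482 0.0571
wrist 3006 lowest z [0.0011 0.0012 0.0015] TCP z -0.0178 w 1.0
 y range -0.0539 0.0506
t 15.25 pos [ 0.6927 -0.1243 -0.0172] yaw 15.39 tilt [0.4 0. ] F [ 0.3 -0.6 -0.8] w 9.49 gf 0.0 | shift [-0.04 -0.03  1.28] roll -0.0
```

View pics/s6.png

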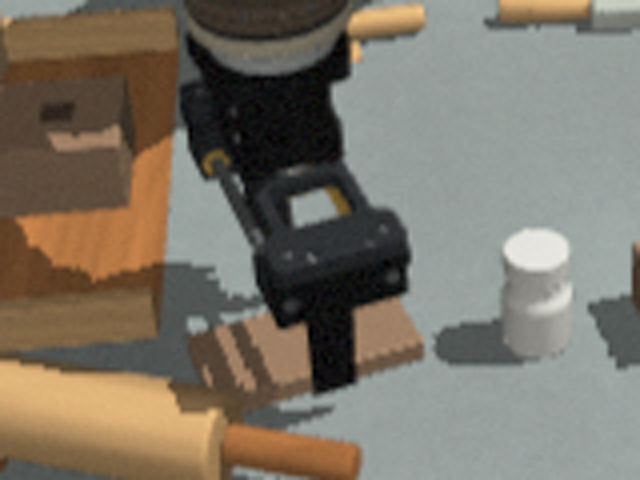

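The crop confirms it: the near fingertip ends at (333,385), still just above the bench, with no contact force. Lowering 13 mm more, then closing.

```bash
python3 -m crank '[[[9.5,0,0,0.5,0],[9.5,0,0,0.9,0],[9.5,0,0,1.3,0],[9.5,0,0,1.3,0],[9.5,0,0,1.3,0]]]' | grep -E "eef|force"
python3 tip.py|grep -A1 scene
python3 -m crank '[[[5.5,0,0,0,0],[5.5,0,0,0,0],[5.5,0,0,0,0],[5.5,0,0,0,0],[5.5,0,0,0,0]]]' >/dev/null
python3 to.py 0.6925 -0.1247 -0.03 15.4
python3 -m crank '[[[5.5,0,0,0,0],[5.5,0,0,0,0],[5.5,0,0,0,0]]]' >/dev/null
python3 to.py 0.6925 -0.1247 -0.03 15.4
```

```text
eef_pos: [0.6925, -0.1242, -0.0306]
force: [-0.2, 0.4, 1.3]
grip_force: 0.0
scene 117 lowest z [0.001  0.0065 0.0095] TCP z -0.0306 w 1.0
 y range -0.0592 0.0556
t 16.4 pos [ 0.6926 -0.1243 -0.0303] yaw 15.39 tilt [0.1 0.1] F [-0.2  0.8 -0.5] w 5.99 gf 0.0 | shift [-0.04 -0.02 -0.03] roll -0.0
t 16.7 pos [ 0.6926 -0.1242 -0.0304] yaw 15.39 tilt [0.  0.1] F [-0.4  0.7  0.6] w 5.96 gf 30.0 | shift [-0.04 -0.02 -0.04] roll -0.0
```

Gripped: 5.96 cm opening, 30 N. Lifting, then moving to look at the pile on the way.

```bash
python3 -m crank '[[[5.5,0,0,-1,0],[5.5,0,0,-4,0],[5.5,0,0,-8,0],[5.5,0,0,-12,0],[5.5,0,0,-14,0]]]' >/dev/null
python3 -m crank '[[[5.5,0,0,0,0],[5.5,0,0,0,0]]]' >/dev/null
python3 to.py 0.695 0.03 0.11 7.5
```

```text
t 17.4 pos [ 0.6921 -0.1241  0.1092] yaw 15.39 tilt [-0.5  0.2] F [ 0.5  0.1 -2. ] w 5.96 gf 30.0 | shift [14.79  4.37 -0.08] roll 7.9
```

```bash
python3 -m crank '[[[5.5,3,1,0,2],[5.5,6.5,2,0,4],[5.5,10,3,0,6],[5.5,13.5,4,0,7.9],[5.5,14.8,4.4,0,7.9]]]' >/dev/null
python3 -m crank '[[[5.5,0,0,0,0],[5.5,0,0,0,0],[5.5,0,0,0,0],[5.5,0,0,0,0]]]' >/dev/null
python3 to.py 0.695 0.128 0.11 7.5
python3 wm.py wrist .034 .05 w7; python3 wm.py wrist .1 .19;python3 wm.py top .034 .05
python3 to.py 0.695 0.128 0.11 7.5
```

```text
t 18.3 pos [0.6957 0.0287 0.1094] yaw 7.41 tilt [-0.3 -0. ] F [-0.2 -0.4 -1.1] w 5.95 gf 30.0 | shift [ 9.85  1.21 -0.06] roll -0.1
[  295     0    96   175 15907] 0.0431 [array([692.8, 132.1]), array([ 60.2, 107.7]), np.float64(7.7)]
[  214   175   222   168 25940] 0.1551 [array([692. ,  49.7]), array([79.6, 76.2]), np.float64(7.5)]
[ 263  380  124   38 4650] 0.1551 [array([700.6, -17.9]), array([60.3, 22.6]), np.float64(6.9)]
[ 357  107  145   58 1245] 0.0393 [array([ 745. , -237.1]), array([298.8,  36.1]), np.float64(68.0)]
[ 475  178   63  169 4886] 0.0397 [array([ 500.4, -371.8]), array([102.8, 323. ]), np.float64(88.8)]
[  93  192   57   88 2931] 0.0402 [array([568.6, 364.7]), array([102.6, 171. ]), np.float64(88.3)]
[ 429  241   46   43 1062] 0.0485 [array([ 498.8, -265.9]), array([81.1, 80.1]), np.float64(88.8)]
t 18.45 pos [0.6957 0.0293 0.1096] yaw 7.44 tilt [0.1 0. ] F [-0.2 -0.1 -2.3] w 5.93 gf 30.0 | shift [ 9.79  1.21 -0.04] roll -0.1
```

View pics/w7.png

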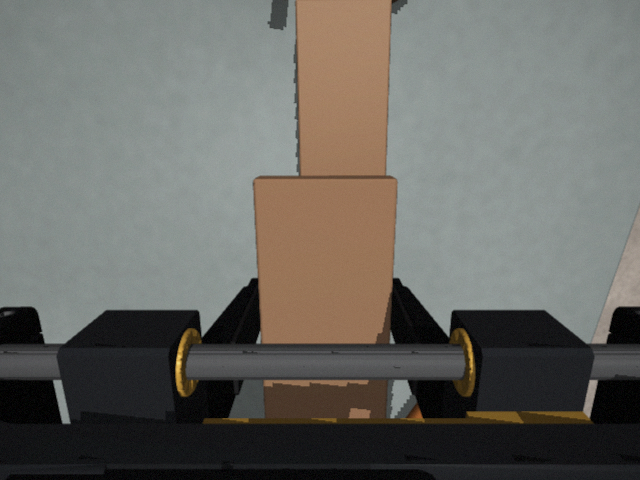

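The wrist view shows the held tile's front edge at row 178 and the pile ahead of it at columns 296-390, with its far end just off the top. I'll move 3 cm forward to compare the far ends in the same camera.

```bash
python3 -m crank '[[[5.5,1.5,0.3,0,-0.2],[5.5,3,0.3,0,-0.2],[5.5,3,0.3,0,-0.2],[5.5,3,0.3,0,-0.2],[5.5,3,0.3,0,-0.2]]]' >/dev/null
python3 -m crank '[[[5.5,0,0,0,0],[5.5,0,0,0,0],[5.5,0,0,0,0],[5.5,0,0,0,0]]]' >/dev/null
cat > cmp.py <<'E'
from h import *
from rig import viewer,arm
from scipy.spatial.transform import Rotation as R
s=arm.observe();r=R.from_quat(s["tcp_rot"]).as_matrix();c=s["eef_pos"]
f=viewer.grab_frame("wrist");P=cloud(f);q=(P-c)@r*1000
print("tcp",c.round(4),"yaw",np.degrees(np.arctan2(r[1,1],r[0,1])).round(2))
def edges(m,n):
    x,y,z=q[m].T; print(n,m.sum(),"z",np.median(P[m][:,2]).round(4))
    xs=[x[np.abs(y-b)<2.5].max() for b in np.arange(-22,23,4)]
    B=np.arange(x.min()+8,x.max()-8,5); lo=[y[np.abs(x-b)<2.5].min() for b in B]; hi=[y[np.abs(x-b)<2.5].max() for b in B]
    print(" far end x",np.median(xs).round(1)); 
    for t,v in(("lo",lo),("hi",hi)):
        p=np.polyfit(B,v,1); print(" ",t,"at far end",np.polyval(p,np.median(xs)).round(1),"slope deg",np.degrees(p[0]).round(2))
zt=P[...,2]; ok=(np.abs(q[...,1])<45)
edges((zt>.147)&(zt<.163)&ok&(q[...,0]>14),"held"); edges((zt>.036)&(zt<.049)&ok,"pile")
E
python3 cmp.py; python3 to.py 0.695 0.128 0.11 7.5
```

```text
tcp [0.6948 0.0601 0.1096] yaw 7.67
held 14650 z 0.1552
 far end x 59.2
  lo at far end -31.3 slope deg -0.33
  hi at far end 29.0 slope deg 0.42
pile 11648 z 0.0431
t 19.4 pos [0.6948 0.0601 0.1096] yaw 7.68 tilt [0.1 0. ] F [ 0.3 -0.3 -2.4] w 5.96 gf 30.0 | shift [ 6.73  0.93 -0.04] roll 0.2Traceback (most recent call last):
  File "cmp.py", line 15, in <module>
    edges((zt>.147)&(zt<.163)&ok&(q[...,0]>14),"held"); edges((zt>.036)&(zt<.049)&ok,"pile")
                                                        ~~~~~^^^^^^^^^^^^^^^^^^^^^^^^^^^^^^^
  File "cmp.py", line 10, in edges
    B=np.arange(x.min()+8,x.max()-8,5); lo=[y[np.abs(x-b)<2.5].min() for b in B]; hi=[y[np.abs(x-b)<2.5].max() for b in B]
                                            ~~~~~~~~~~~~~~~~~~~~~~^^
    return umr_minimum(a, axis, None, out, keepdims, initial, where)
ValueError: zero-size array to reduction operation minimum which has no identity
```

```bash
sed -i 's/(zt<.049)&ok/(zt<.049)\&ok\&(q[...,0]>62)/' cmp.py; python3 cmp.py
```

```text
tcp [0.6948 0.0601 0.1096] yaw 7.68
held 14650 z 0.1552
 far end x 59.2
  lo at far end -31.2 slope deg -0.05
  hi at far end 28.9 slope deg 0.32
pile 10028 z 0.0431Traceback (most recent call last):
  File "cmp.py", line 15, in <module>
    edges((zt>.147)&(zt<.163)&ok&(q[...,0]>14),"held"); edges((zt>.036)&(zt<.049)&ok&(q[...,0]>62),"pile")
                                                        ~~~~~^^^^^^^^^^^^^^^^^^^^^^^^^^^^^^^^^^^^^^^^^^^^^
  File "cmp.py", line 10, in edges
    B=np.arange(x.min()+8,x.max()-8,5); lo=[y[np.abs(x-b)<2.5].min() for b in B]; hi=[y[np.abs(x-b)<2.5].max() for b in B]
                                            ~~~~~~~~~~~~~~~~~~~~~~^^
    return umr_minimum(a, axis, None, out, keepdims, initial, where)
ValueError: zero-size array to reduction operation minimum which has no identity
```

```bash
python3 - <<'E'
t=open('cmp.py').read()
t=t.replace('    x,y,z=q[m].T;','    _,l,st,_=cv2.connectedComponentsWithStats(m.astype(np.uint8)); m=l==1+st[1:,4].argmax(); x,y,z=q[m].T;')
open('cmp.py','w').write(t)
E
python3 cmp.py
```

```text
tcp [0.6948 0.0601 0.1096] yaw 7.68
held 14655 z 0.1552
 far end x 59.2
  lo at far end -31.2 slope deg -0.3
  hi at far end 29.0 slope deg 0.4
pile 9172 z 0.0431
 far end x 125.6
  lo at far end -22.4 slope deg -0.32
  hi at far end 37.1 slope deg -0.39
```

```bash
python3 -m crank '[[[5.5,2,0.3,0,-0.3],[5.5,4.5,0.6,0,-0.3],[5.5,6.6,0.88,0,-0.3],[5.5,6.64,0.88,0,-0.3],[5.5,6.64,0.88,0,-0.3]]]' >/dev/null
python3 -m crank '[[[5.5,0,0,2.5,0],[5.5,0,0,5,0],[5.5,0,0,7.5,0],[5.5,0,0,8.5,0],[5.5,0,0,8.5,0]]]' >/dev/null
python3 -m crank '[[[5.5,0,0,0,0],[5.5,0,0,0,0],[5.5,0,0,0,0],[5.5,0,0,0,0]]]' >/dev/null
python3 to.py 0.695 0.128 0.012 8
python3 - <<'E'
from rig import viewer
import cv2
f=viewer.grab_frame("scene"); import numpy as np
np.savez("pics/s8.npz",**f)
g=f["image"][235:305,340:430]
cv2.imwrite("pics/s8.png",cv2.resize(g,(720,560),interpolation=cv2.INTER_CUBIC)[:,:,::-1])
E
```

```text
t 20.9 pos [0.6949 0.1273 0.0254] yaw 7.99 tilt [1.1 0.2] F [ 0.5 -0.1 -1.9] w 5.95 gf 30.0 | shift [0.07 0.02 1.34] roll -0.0
```

View pics/s8.png

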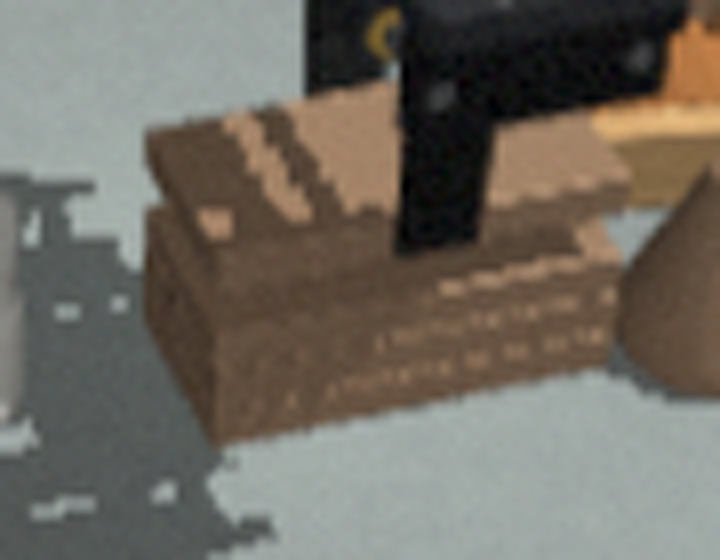

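The held tile sits squarely over the pile, and the ends line up at columns of about 148-215 and 620 in the crop. The top camera agrees once its bias is removed. Lowering gently.

```bash
python3 -m crank '[[[5.5,0,-0.02,0.4,0],[5.5,0,-0.02,0.7,0],[5.5,0,-0.02,1,0],[5.5,0,-0.02,1.2,0],[5.5,0,-0.02,1.2,0]]]' >/dev/null
python3 -m crank '[[[5.5,0,0,0,0],[5.5,0,0,0,0],[5.5,0,0,0,0]]]' >/dev/null
python3 to.py 0.6946 0.1271 0.0116 8
python3 -m crank '[[[5.5,0,0,0.05,0],[5.5,0,0,0.1,0],[5.5,0,0,0.1,0],[5.5,0,0,0.1,0]]]' >/dev/null
python3 to.py 0.6946 0.1271 0.0116 8
```

```text
t 21.75 pos [0.6945 0.1272 0.0128] yaw 7.99 tilt [0.3 0.1] F [-0.3 -0.2 -2.1] w 5.97 gf 30.0 | shift [-0.01  0.01  0.12] roll -0.0
t 22.15 pos [0.6944 0.1272 0.0117] yaw 7.99 tilt [0.1 0.1] F [-1.   0.2 -1.8] w 5.96 gf 30.0 | shift [-0.01  0.01  0.01] roll -0.0
```

```bash
python3 -m crank '[[[5.5,0,0.02,0.03,0],[5.5,0,0.02,0.06,0],[5.5,0,0.02,0.06,0]]]' >/dev/null
python3 to.py 0.6946 0.1271 0.0116 8
python3 -m crank '[[[5.5,0,0,0.03,0],[5.5,0,0,0.06,0],[5.5,0,0,0.06,0]]]' >/dev/null
python3 to.py 0.6946 0.1271 0.0116 8
```

```text
t 22.45 pos [0.6944 0.1272 0.0116] yaw 7.99 tilt [-0.2  0. ] F [-3.4 -0.1  5. ] w 5.95 gf 30.0 | shift [-0.01  0.02  0.  ] roll -0.0
t 22.75 pos [0.6944 0.1272 0.0116] yaw 7.99 tilt [0.1 0. ] F [-5.2 -1.6  9.5] w 5.97 gf 30.0 | shift [-0.01  0.01  0.  ] roll -0.0
```

In contact, and set down. Opening and rising.

```bash
python3 -m crank '[[[5.5,0,0,-0.08,0],[5.5,0,0,-0.08,0],[6.5,0,0,-0.08,0],[7.5,0,0,-0.08,0],[8,0,0,-0.08,0]]]' >/dev/null
python3 -m crank '[[[8,0,0,0,0],[8,0,0,0,0],[8,0,0,-3,0],[8,0,0,-7,0],[8,0,0,-11,0]]]' >/dev/null
python3 -m crank '[[[8,-6,0,0,0],[8,-10,0,0,0],[8,-10,0,0,0],[8,-10,0,0,0],[8,-10,0,0,0]]]' >/dev/null
python3 to.py 0.6946 0.1271 0.0116 8
python3 - <<'E'
from rig import viewer
import cv2
f=viewer.grab_frame("scene")["image"]; g=f[235:305,340:430]
a=cv2.resize(f[140:340,100:520],(800,380)); b=cv2.resize(g,(257,200),interpolation=cv2.INTER_CUBIC)
b=cv2.resize(g,(283,220),interpolation=cv2.INTER_CUBIC)
t=cv2.resize(viewer.grab_frame("top")["image"][90:370,80:560],(377,220))
w=cv2.resize(viewer.grab_frame("wrist")["image"][:,:],(140,220))
import numpy as np
cv2.imwrite("pics/end.png",np.vstack([a,np.hstack([b,t,w])])[:,:,::-1])
E
python3 wm.py wrist .046 .066; python3 wm.py top .046 .066
```

```text
t 24.25 pos [0.7083 0.0289 0.1211] yaw 8.01 tilt [-0.3  0.3] F [-0.   0.2  0.9] w 8.02 gf 0.0 | shift [9.910e+00 1.000e-02 1.095e+01] roll 0.0
[  277     0    97   191 17439] 0.0571 [array([693.8, 125.5]), array([ 60.2, 117.5]), np.float64(7.9)]
[ 390  111   82   44 1455] 0.0517 [array([ 753.5, -240.3]), array([159.6,  42.3]), np.float64(68.1)]
[ 151  238   36   42 1112] 0.0502 [array([522.4, 272.2]), array([61.9, 79.2]), np.float64(73.4)]
[ 430  241   45   43 1744] 0.0498 [array([ 499. , -266.1]), array([81. , 80.3]), np.float64(89.4)]
```

View pics/end.png

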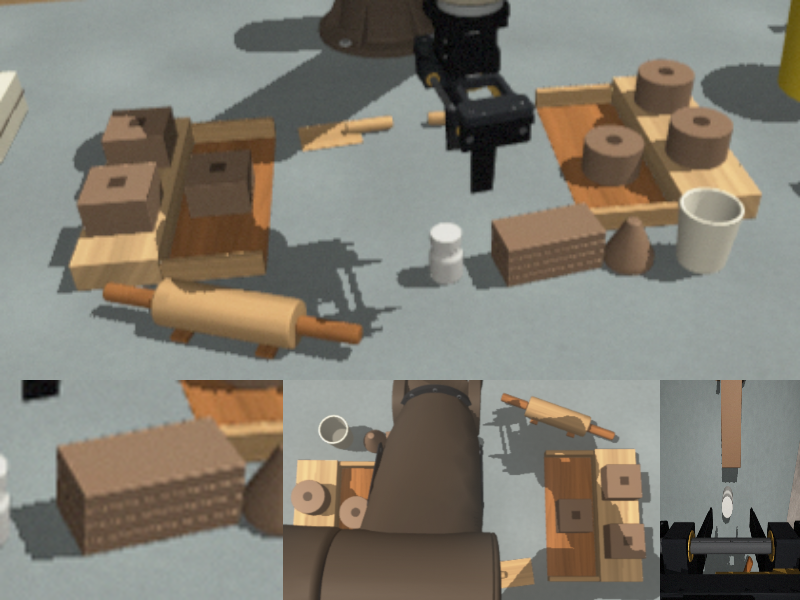

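The final view shows the four tiles as one flush pile at (550,245), the drum inside the drum bay at (612,155) and the block inside the block bay at (220,182). The other objects look undisturbed and the gripper is clear.

```bash
python3 -m crank '[[[8,0,0,0,0],[8,0,0,0,0],[8,0,0,0,0]]]' >/dev/null; python3 -c "from rig import finish_job; print(finish_job())"
```

```text
the job is handed in; nothing more can be done
None
```

The job is handed in, at about 25 s on the robot clock: the drum is in the left (drum) bay, the block is in the right (block) bay, and the loose tile was set down flush on the pile with everything else left in place, though the judge's verdict was not shown.

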